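Open the latched guard gate of an injector fixture

TASK

Open the small clear guard on the bench so that the next injector can be loaded: lift the gravity latch bar by its thumb tab until it is clear of its catch, neither jamming it up under the hood of the catch nor dragging it against the catch's lips, and then swing the gate smoothly open towards the robot, to about three quarters of a right angle or more. Let the bar back down to its rest, let go and leave the gate standing open, and do not disturb the spray can, oil bottle and carton beside it.

Things in the scene. Friction and masses are not known exactly. Their poses are not given: they have to be found in the camera images.
- guard: Fixed cage 190 x 260 mm, 150 high: aluminium posts, clear sides, open above and behind, an injector in a holder inside. Origin on the bench, mid gate side; the front faces of both front posts lie in its plane x = 0. x points into the cage, away from the side the gate opens to; y to the hinge post; z up. The gate's vertical hinge axis is at x -6, y +105 mm; the keeper is on the post at y -103 mm.
- gate (a joint): Gate angle, rad: 0 closed, up to 1.7; it swings out to the guard's -x side (clockwise from above). Aluminium frame with a clear panel, 12 mm thick, 180 wide, z 16 to 150 mm; closed it lies at guard x -12 to 0, y -80 to +100 mm. Hinge a little stiff (0.12 N m): it stays where left. Latched, it has about 2 degrees of play.
- latch (a joint): Angle of the latch bar on the gate, rad: 0 at rest (level), grows as its free end is lifted, stop at 0.30; falls back by gravity. With the gate closed its pivot is at guard x -24, y +60, z 125 mm, axis along guard x; the free end at y -112 mm lies in the catch. Bar and tab weigh about 0.2 kg, varying.
- thumb_tab (a point): Grip point on the thumb tab, an upright steel plate on the bar that rises above the gate: 10 mm thick along the gate's normal (pinch across this), 24 mm wide along the bar; its top is 18 mm above this point, the gate's top edge 47 mm below. At rest 120 mm from the bar's pivot along the bar and 72 mm above it; turns with bar and gate. Closed, at rest: guard x -24, y -60, z 197 mm.
- latch_bar: The latch bar itself without its tab: a straight steel flat 178 mm long, 8 mm thick, 12 mm tall, on the outer (-x) face of the gate. It must not press on the catch with more than 20 N. Origin on its pivot axis; y along the bar, away from its free end.
- keeper_back (a point): Centre of the keeper bracket's back, at guard x 0, y -103, z 104 mm. The catch is fixed at a different height each time, NOT measured: its lip top is 19 to 35 mm above this point, so the bar's bottom edge at the catch must rise 4 to 20 mm to pass the lip. 5 to 7 mm higher it is too high and catches on the nib; another 6 mm and it meets the hood. Find the height by feel.
- keeper: Dark bracket 24 x 90 mm on the latch post's front; origin at point keeper_back. It carries the catch, 16 mm wide, centred 163 mm from the bar's pivot: a C open to the guard's -x side with back, floor, 8 mm thick front lip (guard x -42 to -34 mm; 6 mm of play for the bar) and a hood whose front edge has a 6 mm downturned nib over the lip. Mouth from lip top to nib 20 mm; lip top to hood underside 26 mm.
- spray: Loose aluminium spray can with white cap, 52 mm across, 135 mm tall, standing beside the guard. Origin at the centre of its base.
- oiler: Loose white plastic oil bottle with black cap, 44 mm across, 100 mm tall, standing by the hinge side. Origin at the centre of its base.
- carton: Loose plain pale carton 45 x 130 x 40 mm lying on the bench on the latch side. Origin at the centre of its underside.

How it is judged:
On the way, in this order (a step that is already met when the one before it is completed fails the run):
1. the latch bar is lifted while the gate is still closed (value of joint latch above 0.02 rad and value of joint gate below 0.06 rad), for 0.1 s.
2. the gate is swung open past 1.1 rad (value of joint gate above 1.1 rad), for 0.2 s.
At the end, for the whole second after the job is handed in: The gate stands still, open by more than 1.1 rad (63 degrees), the latch bar is back down at its rest (below 0.03 rad), and the spray can, oil bottle and carton are within 20 mm of where they were (value of joint gate above 1.1 rad and velocity of joint gate between -0.05 and 0.05 rad/s and value of joint latch below 0.03 rad and distance of each of spray, oiler, carton from where it was at the start of the episode below 0.02 m); the robot touches nothing.
It fails at once if the latch bar is forced against its keeper (more than 20 N) (contact force between latch_bar and keeper above 20 N).
It fails at once if the gate is flung (faster than 2 rad/s) (velocity of joint gate above 2 rad/s).
It fails at once if the spray can is moved by more than 20 mm or tipped (distance of spray from where it was at the start of the episode above 0.02 m or angle between spray's own z axis and vertical above 0.3 rad).
It fails at once if the oil bottle is moved by more than 20 mm or tipped (distance of oiler from where it was at the start of the episode above 0.02 m or angle between oiler's own z axis and vertical above 0.3 rad).
It fails at once if the carton is moved by more than 20 mm or tipped (distance of carton from where it was at the start of the episode above 0.02 m or angle between carton's own z axis and vertical above 0.3 rad).
It also fails if it takes over 72 s, if anything falls off the work surface, if the arm or the gripper's body presses on something with over 40 N, if the wrist force passes 120 N, or if a joint passes its speed limit or range.

ROBOT

A 7-joint arm with a two-finger parallel gripper is mounted at the origin on the work surface. World frame = base frame: x ahead of the robot, y to its left, z up, the work surface at z = 0. Lengths are in m, angles in rad, forces in N, time in s.
With the tool pointing down it reaches from about 0.4 to 0.875 m from the base axis. Payload 6.5 kg.
Tool frame: the origin (TCP) lies between the finger pads; the fingertips stand 22 mm ahead of it and the grasp point (between the pads) lies 3 mm ahead of it; z points along the fingers, y is the line along which they close (so a half turn about z gives the same grasp; the last joint's range is limited). The gripper opens to 88 mm and grips with 3 to 60 N. Pads are 18 mm wide; open, the fingers measure 123 mm over their backs; the gripper's body (75 mm by 187 mm) begins 45 mm behind the grasp point.
Start: joints at [-1.243, 0.536, -0.004, 1.538, 0.003, 1.067, -0.071], TCP at [0.249, 0.6, 0.261] pointing down, gripper open.
Joint ranges: [-2.7, 2.7], [-0.37, 2.16], [-1.27, 1.26], [0.24, 2.4], [-1.31, 4.45], [0.19, 1.91], [-2.76, 2.76]. Speed limits (rad/s): [2.39, 2.39, 3.14, 3.14, 3.14, 3.14, 3.14].

INTERFACE

Orientations are given as a unit quaternion [w, x, y, z].
In Python, from cell import telemetry, optics, manip, finder gives the robot as it stands.
- The arm moves only by the tool move_arm, never from a script. Its argument "plan" is a list of rows, each a list of 2 entries, a list of its own where there are three numbers: the shift along the tool's x, y, z scaled (see below), then the turn, a rotation vector about the tool's x, y, z scaled (see below). A call has 1 to 8 rows; each row shifts and turns the commanded pose from where the row before left it, along the tool's axes as they then stand; what a row does not reach is not made up. The controller multiplies each number of a shift by 0.02 m and each number of a turn by 0.08 rad. A row lasts 1/10 s, in which the tool goes at most 50 mm and 8.59 degrees, less where a joint would pass 70% of its speed; a pose out of reach is approached as far as the arm can. A call with a number of a shift or a turn outside -1 to 1 is refused whole. A call with a gripper value outside its range is refused whole. "claw" is the closure in counts, from 0 (fully open) to 255 (shut), set as the call begins (left out, the last holds). The fingers move at their own pace and stop on an object; "newtons" is the grip in N (left out, the last holds). Time passes only in rows, so rows that do not move let the fingers close. It gives the time, the measured TCP pose, the force, the opening and the grip force at its end, in the units of the state.
- telemetry.sense(): the state, without advancing time (a new reading comes with each control period).
- optics.snapshot(name): name is "scene" or "top" or "wrist"; returns a dict with "img" (384x512x3 uint8, red, green, blue), "mtx" (3x3 intrinsics, pixels), "pose" (4x4, takes a point from camera to world coordinates). Camera axes: x right, y up, looking along -z (the intrinsics and any distortion apply to the point x, -y, -z); pixel columns grow to the right and rows downward; lengths in m; the calibration is good to about 2 mm. A picture is of the moment at which its call begins. There is no depth.
- manip.job_done(): hands the job in; it is judged then, once.
Trained networks look in a picture, given as the dict that the camera call returned (one of the last four; its "shot" number tells which), for a name from the list of things; names that differ only in an ending like _2 or _b are one class to them, and where a whole thing is asked for, a point or a joint stands for the part that bears it (a point fixed in the world has none). Each returns a list of dicts, best first, with "score" (0 to 1); they miss things now and then, are a little off and sometimes report something else, mostly with a low value. They report only what shows in the picture. A call takes as long as a camera call.
- finder.search_frame(picture, label): "rect" ([left, top, right, bottom] in pixels, round what is visible of it).
The state is a dict: "clock": time; "joints": joint angles; "qd": joint speeds; "effort": joint torques, N m; "tcp_pos": TCP position; "eef_rot": TCP orientation; "force": force on the tool from outside, world axes, zero at the start; "moment": the same for the moment, N m; "grip_width": finger opening in m; "finger_force": force on a finger pad.
Only numpy, scipy, OpenCV 4.12 (cv2) and the standard library are available. Lean on these libraries where they do the work, as an engineer would, in place of code of your own. Each camera call takes 0.05 s, during which the arm holds its last target. There are 200 camera calls.

## Working session

There is one attempt and no reset: what is moved stays moved. The work goes in short steps, Python scripts to look and compute and a tool call to move; the robot and the scene stay as the last step left them, time stands still between calls to the robot, and variables do not carry over. Pictures are saved under pics/ and viewed, at most 10 in all, crops included, and the job is handed in when it is done.

Besides the shell and the picture viewer there is one more tool, called by a JSON object that holds its "method" and its "body". move_arm: Moves the arm, as the interface text tells. Shifts and turns lie within -1 to 1; 1 stands for 0.02 m of shift or 0.08 rad of turn. Its arguments: {"type":"object","properties":{"plan":{"type":"array","items":{"type":"array"}},"claw":{"type":"number"},"newtons":{"type":"number"}},"required":["plan"]}

```bash
mkdir -p pics; ls
python3 - <<'E'
from cell import telemetry, optics, manip, finder
import cv2, numpy as np
print(telemetry.sense())
ims=[]
for c in ["scene","top"]:
    s=optics.snapshot(c); np.savez(f'{c}.npz',**{k:s[k] for k in('img','mtx','pose')})
    print(c,s['mtx'].round(1).tolist(),s['pose'].round(3).tolist(),[k for k in s])
    im=s['img'][...,::-1].copy()
    for l in ['guard','gate','thumb_tab','keeper','latch_bar','spray','oiler','carton']:
        r=finder.search_frame(s,l)
        if r: 
            b=r[0]['rect'];print(l,[(np.round(q['rect']).tolist(),round(q['score'],2)) for q in r[:2]])
    cv2.imwrite(f'pics/{c}0.png',cv2.resize(im,(800,600)))
E
```

```text
pics
{'clock': 0.0, 'joints': array([-1.24321776,  0.53717687, -0.00444907,  1.53886116,  0.00261864,
        1.06730271, -0.0711772 ]), 'qd': array([-0.0013689 ,  0.00144498, -0.00104338,  0.00136622,  0.00080163,
        0.00041717, -0.00050345]), 'effort': array([-3.32922700e-04, -5.70982182e+01,  9.90602151e-01, -2.51609963e+01,
       -5.63539972e-02,  1.78164686e-02,  1.51039494e-04]), 'tcp_pos': array([0.24918281, 0.59971418, 0.25983669]), 'eef_rot': array([-1.01822420e-04,  1.95564330e-01,  9.80690488e-01, -8.65207709e-04]), 'force': array([ 0.45934197, -0.23340354, -0.26140293]), 'moment': array([-0.02363091, -0.02796835, -0.04885085]), 'finger_force': 0.0, 'grip_width': 0.08860216030299005}
scene [[488.7, 0.0, 247.2], [0.0, 488.7, 188.7], [0.0, 0.0, 1.0]] [[-0.72, -0.592, 0.361, 1.053], [0.694, -0.616, 0.374, 0.459], [0.001, 0.52, 0.854, 1.127], [0.0, 0.0, 0.0, 1.0]] ['img', 'mtx', 'pose', 'shot']
guard [([164.0, 142.0, 292.0, 294.0], 0.91)]
gate [([230.0, 141.0, 285.0, 224.0], 0.65)]
thumb_tab [([229.0, 141.0, 281.0, 198.0], 0.74), ([229.0, 155.0, 261.0, 183.0], 0.37)]
keeper [([223.0, 143.0, 235.0, 170.0], 0.79)]
latch_bar [([226.0, 154.0, 280.0, 197.0], 0.65)]
spray [([162.0, 141.0, 294.0, 294.0], 0.24)]
oiler [([281.0, 260.0, 304.0, 289.0], 0.58)]
carton [([190.0, 114.0, 230.0, 155.0], 0.79)]
top [[422.6, 0.0, 260.0], [0.0, 422.6, 178.4], [0.0, 0.0, 1.0]] [[0.012, 0.998, -0.066, 0.584], [-1.0, 0.012, -0.002, 0.048], [-0.001, 0.066, 0.998, 1.015], [0.0, 0.0, 0.0, 1.0]] ['img', 'mtx', 'pose', 'shot']
guard [([210.0, 110.0, 335.0, 213.0], 0.65)]
gate [([224.0, 192.0, 320.0, 206.0], 0.91)]
thumb_tab [([242.0, 200.0, 320.0, 204.0], 0.89)]
keeper [([314.0, 190.0, 326.0, 212.0], 0.58)]
latch_bar [([242.0, 201.0, 318.0, 208.0], 0.72)]
spray [([350.0, 138.0, 385.0, 169.0], 0.82)]
oiler [([172.0, 154.0, 198.0, 175.0], 0.71)]
carton [([350.0, 217.0, 408.0, 243.0], 0.69), ([173.0, 154.0, 196.0, 174.0], 0.18)]
```

Run:
```python
import cv2, numpy as np
a=np.load('top.npz')['img'][...,::-1][90:260,160:420]
b=np.load('scene.npz')['img'][...,::-1][110:300,150:320]
cv2.imwrite('pics/top1.png',cv2.resize(a,None,fx=3,fy=3,interpolation=2))
cv2.imwrite('pics/scene1.png',cv2.resize(b,None,fx=3,fy=3,interpolation=2))
```

```text
(no output)
```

View pics/top1.png

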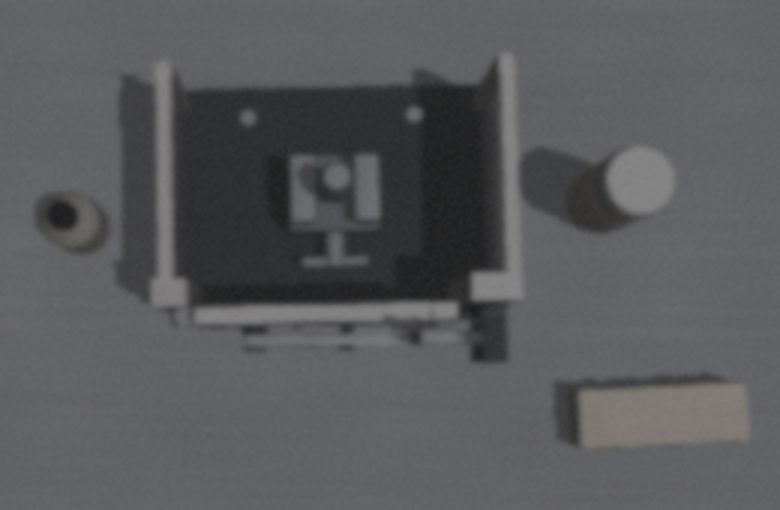

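View pics/scene1.png

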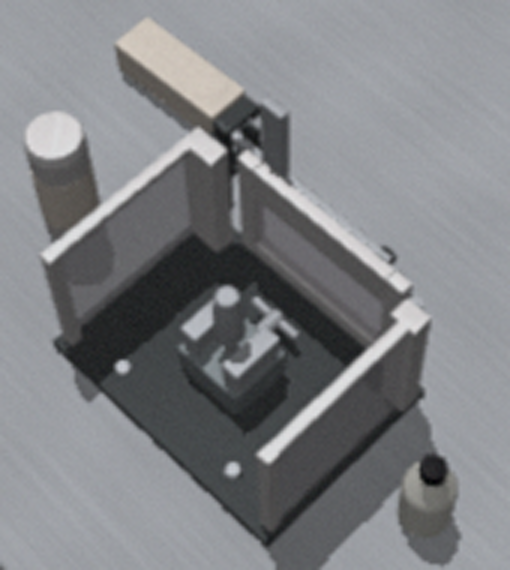

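The top view shows the closed gate as a bright strip in the crop from (195,316) to (458,310). The bar runs in front of it, the keeper is dark at (490,330), the can is at (640,180), the carton at (660,412) and the oiler at (65,215). In the scene view the tab stands upright at crop (275,140).

```bash
cat > h.py <<'E'
import numpy as np, cv2
def ray(s,px,z):
    K,T=s['mtx'],s['pose']; d=np.linalg.inv(K)@[px[0],px[1],1]; d=T[:3,:3]@(d*[1,-1,-1]); o=T[:3,3]
    return (o+d*(z-o[2])/d[2])[:2]
def proj(s,P):
    K,T=s['mtx'],s['pose']; c=(np.asarray(P)-T[:3,3])@T[:3,:3]; c=c*[1,-1,-1]; p=c@K.T; return p[...,:2]/p[...,2:]
def g2w(p,o,yaw):
    p=np.atleast_2d(p); c,s=np.cos(yaw),np.sin(yaw); return np.c_[o[0]+c*p[:,0]-s*p[:,1],o[1]+s*p[:,0]+c*p[:,1],p[:,2]]
E
python3 - <<'E'
from h import *
from scipy.optimize import least_squares
t=dict(np.load('top.npz'));s=dict(np.load('scene.npz'))
tc=lambda u,v:(160+u/3,90+v/3); sc=lambda u,v:(150+u/3,110+v/3)
obs=[(t,tc(195,308),(0,.1,.15)),(t,tc(195,325),(-.012,.1,.15)),(t,tc(457,302),(0,-.08,.15)),(t,tc(458,319),(-.012,-.08,.15)),
 (s,sc(240,158),(0,-.08,.15)),(s,sc(253,152),(-.012,-.08,.15)),(s,sc(400,293),(0,.1,.15)),(s,sc(411,285),(-.012,.1,.15))]
f=lambda x:np.concatenate([proj(c,g2w(P,x[:2],x[2])[0])-p for c,p,P in obs])
r=least_squares(f,[.5,0,0],loss='soft_l1');print(r.x,f(r.x).reshape(-1,2).round(1).tolist())
np.save('g.npy',r.x)
o,y=r.x[:2],r.x[2]
im=[]
P=g2w([(-.024,-.06,.197),(-.029,-.072,.215),(-.019,-.072,.215),(-.019,-.048,.215),(-.029,-.048,.215),(0,.1,.15),(-.012,.1,.15),(0,-.08,.15),(-.012,-.08,.15),(-.042,-.103,.12),(0,-.13,.15),(0,.13,.15)],o,y)
print(P[0])
for c,u,v in((t,160,90),(s,150,110)):
    w=(c['img'][...,::-1][v:v+190,u:u+200]).copy();w=cv2.resize(w,None,fx=3,fy=3,interpolation=2)
    w=cv2.convertScaleAbs(w,alpha=1.6)
    for p in proj(c,P): cv2.circle(w,tuple(int(q) for q in (p-[u,v]+.0)*3),3,(0,0,255),1)
    im.append(w[:,:400] if u==150 else w[60:,:400] if 0 else w[:,200:600])
cv2.imwrite('pics/ov.png',np.hstack(im))
for n,b,z in(('spray',(350,138,385,169),.135),('oiler',(172,154,198,175),.05),('carton',(350,217,408,243),.04)):
    print(n,ray(t,((b[0]+b[2])/2,(b[1]+b[3])/2),z))
E
```

```text
[0.61528131 0.02335302 0.02731076] [[-1.2, -0.7], [-1.2, -0.5], [-0.7, 0.0], [-0.9, 0.2], [-1.5, -1.7], [-2.3, -2.6], [0.1, -1.2], [-0.0, -1.8]]
[ 0.5929287  -0.03727998  0.197     ]
spray [ 0.69734299 -0.17507166]
oiler [0.6778426  0.22208223]
carton [ 0.53328451 -0.22472202]
```

View pics/ov.png

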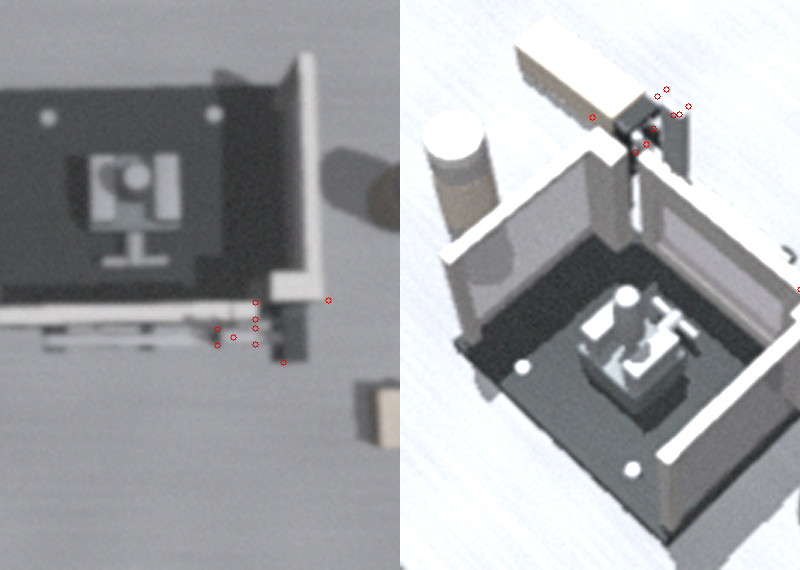

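```bash
cat >> h.py <<'E'
from scipy.linalg import expm,logm
from scipy.spatial.transform import Rotation as R
def T(p,q=None,Rm=None):
    M=np.eye(4); M[:3,3]=p; M[:3,:3]=R.from_quat(q,scalar_first=True).as_matrix() if Rm is None else Rm; return M
def row(A,B,n=1):
    L=np.real(logm(np.linalg.inv(A)@B))/n; E=expm(L)
    return np.r_[E[:3,3]/.02, R.from_matrix(E[:3,:3]).as_rotvec()/.08]
def down(yaw): # tool y at yaw, z down
    c,s=np.cos(yaw),np.sin(yaw); return np.array([[-s,c,0],[c,s,0],[0,0,-1.]])
def cur():
    from cell import telemetry
    s=telemetry.sense(); return T(s['tcp_pos'],s['eef_rot']),s
E
python3 - <<'E'
from h import *
A,s=cur(); B=T([.593,-.039,.29],Rm=down(.027))
print(row(A,B,40).round(3).tolist())
E
```

```text
[-0.952, -0.118, -0.037, 0.0, 0.0, 0.359]
```

{"method": "move_arm", "body": {"plan": [[[-0.952,-0.118,-0.037],[0,0,0.359]],[[-0.952,-0.118,-0.037],[0,0,0.359]],[[-0.952,-0.118,-0.037],[0,0,0.359]],[[-0.952,-0.118,-0.037],[0,0,0.359]],[[-0.952,-0.118,-0.037],[0,0,0.359]],[[-0.952,-0.118,-0.037],[0,0,0.359]],[[-0.952,-0.118,-0.037],[0,0,0.359]],[[-0.952,-0.118,-0.037],[0,0,0.359]]]}}

```text
clock: 1.7
tcp_pos: [0.3755, 0.5104, 0.2667]
eef_rot: [0.0, 0.308, 0.951, -0.0]
force: [-0.6, 0.4, 0.5]
grip_width: 0.0882
finger_force: 0.0
```

{"method": "move_arm", "body": {"plan": [[[-0.952,-0.118,-0.037],[0,0,0.359]],[[-0.952,-0.118,-0.037],[0,0,0.359]],[[-0.952,-0.118,-0.037],[0,0,0.359]],[[-0.952,-0.118,-0.037],[0,0,0.359]],[[-0.952,-0.118,-0.037],[0,0,0.359]],[[-0.952,-0.118,-0.037],[0,0,0.359]],[[-0.952,-0.118,-0.037],[0,0,0.359]],[[-0.952,-0.118,-0.037],[0,0,0.359]]]}}

```text
clock: 2.5
tcp_pos: [0.4765, 0.3955, 0.2726]
eef_rot: [0.0, 0.415, 0.91, 0.0]
force: [0.3, 0.5, -0.5]
grip_width: 0.0882
finger_force: 0.0
```

{"method": "move_arm", "body": {"plan": [[[-0.952,-0.118,-0.037],[0,0,0.359]],[[-0.952,-0.118,-0.037],[0,0,0.359]],[[-0.952,-0.118,-0.037],[0,0,0.359]],[[-0.952,-0.118,-0.037],[0,0,0.359]],[[-0.952,-0.118,-0.037],[0,0,0.359]],[[-0.952,-0.118,-0.037],[0,0,0.359]],[[-0.952,-0.118,-0.037],[0,0,0.359]],[[-0.952,-0.118,-0.037],[0,0,0.359]]]}}

```text
clock: 3.3
tcp_pos: [0.5488, 0.2604, 0.2785]
eef_rot: [0.0, 0.516, 0.856, 0.0]
force: [-0.1, -0.6, -0.6]
grip_width: 0.0878
finger_force: 0.0
```

{"method": "move_arm", "body": {"plan": [[[-0.952,-0.118,-0.037],[0,0,0.359]],[[-0.952,-0.118,-0.037],[0,0,0.359]],[[-0.952,-0.118,-0.037],[0,0,0.359]],[[-0.952,-0.118,-0.037],[0,0,0.359]],[[-0.952,-0.118,-0.037],[0,0,0.359]],[[-0.952,-0.118,-0.037],[0,0,0.359]],[[-0.952,-0.118,-0.037],[0,0,0.359]],[[-0.952,-0.118,-0.037],[0,0,0.359]]]}}

```text
clock: 4.1
tcp_pos: [0.5884, 0.1124, 0.2845]
eef_rot: [0.0, 0.611, 0.791, 0.0]
force: [0.7, -1.0, -0.3]
grip_width: 0.0879
finger_force: 0.0
```

Run:
```python
from h import *
A,s=cur(); B=T([.593,-.039,.29],Rm=down(.027))
print(s['clock'],s['tcp_pos'],s['eef_rot'],s['force'],row(A,B,8).round(3).tolist())
```

```text
4.1 [0.58839395 0.1124411  0.28447851] [1.80786935e-05 6.11218578e-01 7.91461843e-01 4.32342548e-07] [ 0.73290209 -0.97848948 -0.27923191] [-0.942, -0.118, -0.034, 0.0, 0.0, 0.357]
```

{"method": "move_arm", "body": {"plan": [[[-0.942,-0.118,-0.034],[0,0,0.357]],[[-0.942,-0.118,-0.034],[0,0,0.357]],[[-0.942,-0.118,-0.034],[0,0,0.357]],[[-0.942,-0.118,-0.034],[0,0,0.357]],[[-0.942,-0.118,-0.034],[0,0,0.357]],[[-0.942,-0.118,-0.034],[0,0,0.357]],[[-0.942,-0.118,-0.034],[0,0,0.357]],[[-0.942,-0.118,-0.034],[0,0,0.357]]]}}

```text
clock: 4.9
tcp_pos: [0.5931, -0.039, 0.2899]
eef_rot: [0.0, 0.697, 0.717, 0.0]
force: [0.5, -0.5, 0.1]
grip_width: 0.0882
finger_force: 0.0
```

Run:
```python
from h import *
from cell import optics,finder
s=optics.snapshot('wrist'); np.savez('wrist.npz',**{k:s[k] for k in('img','mtx','pose')})
print(s['mtx'].round(1).tolist(),s['pose'].round(3).tolist())
for l in ('thumb_tab','gate','keeper'): print(l,[(np.round(q['rect']).tolist(),round(q['score'],2)) for q in finder.search_frame(s,l)[:2]])
g=np.load('g.npy')
P=g2w([(-.024,-.06,.197),(-.029,-.072,.215),(-.019,-.072,.215),(-.019,-.048,.215),(-.029,-.048,.215),(0,.1,.15),(-.012,.1,.15),(0,-.08,.15),(-.012,-.08,.15),(0,-.13,.15),(0,.13,.15)],g[:2],g[2])
w=cv2.resize(cv2.convertScaleAbs(s['img'][...,::-1],alpha=1.5),(768,576))
for p in proj(s,P): cv2.circle(w,tuple(int(q) for q in p*1.5),3,(0,0,255),1)
cv2.imwrite('pics/w.png',w); print(cur()[1]['tcp_pos'])
```

```text
[[324.4, 0.0, 253.8], [0.0, 324.4, 187.7], [0.0, 0.0, 1.0]] [[1.0, -0.026, -0.008, 0.591], [0.027, 0.963, 0.268, 0.031], [0.001, -0.268, 0.963, 0.414], [0.0, 0.0, 0.0, 1.0]]
thumb_tab [([244.0, 14.0, 266.0, 224.0], 0.88)]
gate [([247.0, 0.0, 290.0, 223.0], 0.81)]
keeper [([239.0, 197.0, 283.0, 242.0], 0.9)]
[ 0.59324187 -0.03743129  0.28980874]
```

View pics/w.png

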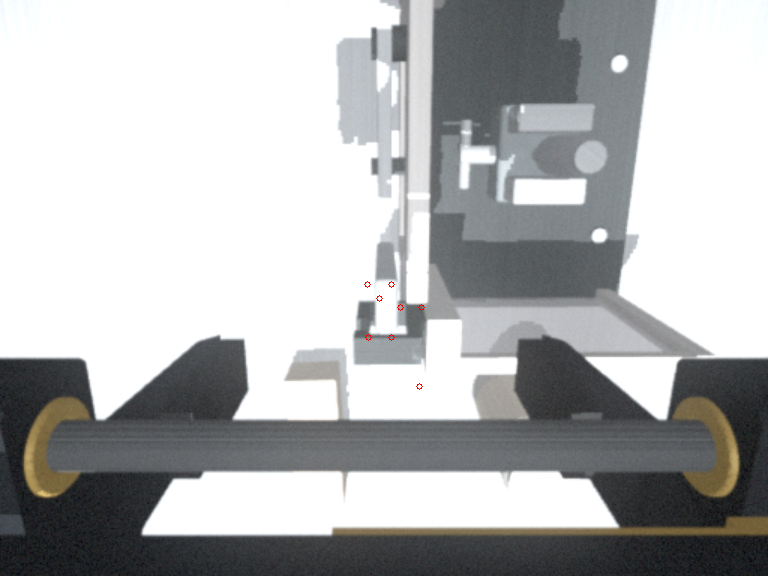

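The tab's top shows at px x 375–397, y 281–335, about 3 mm further in +x than predicted. The catch is behind it at (390,330). I'll refine the estimate with the gate's edge line.

Run:
```python
from h import *
s=dict(np.load('wrist.npz'))
for p,z in(((432,10),.15),((429,295),.15),((408,10),.15),((407,295),.15),((386,281),.215),((386,335),.215)):
    print(p,ray(s,(p[0]/1.5,p[1]/1.5),z).round(4))
A,_=cur(); B=T([.5955,-.037,.20],Rm=down(.027)); print(row(A,B,8).round(3).tolist())
```

```text
(432, 10) [0.6148 0.0957]
(429, 295) [ 0.6212 -0.0493]
(408, 10) [0.6031 0.0954]
(407, 295) [ 0.6087 -0.0496]
(386, 281) [ 0.5953 -0.0238]
(386, 335) [ 0.596  -0.0482]
[0.002, 0.014, 0.561, 0.0, -0.001, 0.003]
```

{"method": "move_arm", "body": {"plan": [[[0.01,0.016,0.561],[0,0,-0.011]],[[0.01,0.016,0.561],[0,0,-0.011]],[[0.01,0.016,0.561],[0,0,-0.011]],[[0.01,0.016,0.561],[0,0,-0.011]],[[0.01,0.016,0.561],[0,0,-0.011]],[[0.01,0.016,0.561],[0,0,-0.011]],[[0.01,0.016,0.561],[0,0,-0.011]],[[0.01,0.016,0.561],[0,0,-0.011]]]}}

```text
clock: 5.9
tcp_pos: [0.5958, -0.0358, 0.1991]
eef_rot: [0.0, 0.694, 0.72, -0.0]
force: [0.3, -0.6, 0.4]
grip_width: 0.0883
finger_force: 0.0
```

{"method": "move_arm", "body": {"plan": [[[0,0,0],[0,0,0]],[[0,0,0],[0,0,0]],[[0,0,0],[0,0,0]],[[0,0,0],[0,0,0]],[[0,0,0],[0,0,0]],[[0,0,0],[0,0,0]],[[0,0,0],[0,0,0]],[[0,0,0],[0,0,0]]], "claw": 215, "newtons": 15}}

```text
clock: 6.7
tcp_pos: [0.5957, -0.0358, 0.2001]
eef_rot: [0.0, 0.694, 0.72, 0.0]
force: [0.0, -0.5, -0.1]
grip_width: 0.0267
finger_force: 0.0
```

{"method": "move_arm", "body": {"plan": [[[0,0,0],[0,0,0]],[[0,0,0],[0,0,0]],[[0,0,0],[0,0,0]],[[0,0,0],[0,0,0]],[[0,0,0],[0,0,0]],[[0,0,0],[0,0,0]]], "claw": 255, "newtons": 15}}

```text
clock: 7.3
tcp_pos: [0.5954, -0.0358, 0.2]
eef_rot: [-0.0, 0.694, 0.72, -0.0]
force: [-2.8, 0.3, 1.4]
grip_width: 0.0099
finger_force: 15.0
```

```bash
cat > plan.py <<'E'
from h import *
import sys
O=np.array([.6177,.0248]);YAW=.034
W=T([O[0],O[1],0],Rm=R.from_euler('z',YAW).as_matrix())
def rotat(p,axis,ang):
    M=np.eye(4);Q=R.from_rotvec(np.array(axis)*ang).as_matrix();M[:3,:3]=Q;M[:3,3]=np.array(p)-Q@np.array(p);return M
T0=T([.5957,-.0358,.2],Rm=down(.034))
def pose(h,th): # h: lift at catch in mm, th gate angle
    return W@rotat([-.006,.105,0],[0,0,1],-th)@rotat([-.024,.06,.125],[1,0,0],-np.arcsin(h/163))@np.linalg.inv(W)@T0
def rows(a,b,n):
    L=[pose(*(np.array(a)+(np.array(b)-a)*i/n)) for i in range(n+1)]
    return [row(L[i],L[i+1]) for i in range(n)]
def show(a,b,n): 
    print(a,b)
    for r in rows(a,b,n): r=(r+0.).round(3).tolist(); print([r[:3],r[3:]])
E
python3 - <<'E'
from plan import *
show((0,0),(3,0),1);show((3,0),(5,0),1);show((3,0),(3,.06),2);show((10,0),(12,0),1)
E
```

```text
(0, 0) (3, 0)
[[0.07, -0.0, -0.11], [0.0, -0.23, 0.0]]
(3, 0) (5, 0)
[[0.046, 0.0, -0.073], [-0.0, -0.153, -0.0]]
(3, 0) (3, 0.06)
[[0.031, -0.245, -0.001], [0.007, 0.0, 0.375]]
[[0.031, -0.245, -0.001], [0.007, -0.0, 0.375]]
(10, 0) (12, 0)
[[0.047, 0.0, -0.073], [-0.0, -0.154, -0.0]]
```

{"method": "move_arm", "body": {"plan": [[[0.046,0,-0.073],[0,-0.153,0]],[[0.046,0,-0.073],[0,-0.153,0]],[[0,0,0],[0,0,0]],[[0,0,0],[0,0,0]],[[0,0,0],[0,0,0]]]}}

```text
clock: 7.8
tcp_pos: [0.5953, -0.034, 0.2028]
eef_rot: [0.009, 0.694, 0.72, -0.009]
force: [-3.7, -0.3, -0.5]
grip_width: 0.0103
finger_force: 15.0
```

{"method": "move_arm", "body": {"plan": [[[0.013,-0.1,0],[0,0,0.152]],[[0,0,0],[0,0,0]],[[0.013,-0.1,0],[0,0,0.152]],[[0,0,0],[0,0,0]]]}}

```text
clock: 8.2
tcp_pos: [0.5917, -0.0335, 0.2031]
eef_rot: [0.009, 0.703, 0.711, -0.008]
force: [-0.7, -1.1, -2.0]
grip_width: 0.0098
finger_force: 15.0
```

{"method": "move_arm", "body": {"plan": [[[0.013,-0.1,0],[0,0,0.152]],[[0,0,0],[0,0,0]]]}}

```text
clock: 8.4
tcp_pos: [0.5906, -0.0333, 0.2033]
eef_rot: [0.01, 0.707, 0.707, -0.008]
force: [3.7, -1.1, -3.4]
grip_width: 0.0102
finger_force: 15.0
```

{"method": "move_arm", "body": {"plan": [[[0.01,-0.06,0],[0,0,0.1]],[[0,0,0],[0,0,0]]]}}

```text
clock: 8.6
tcp_pos: [0.5904, -0.0332, 0.2034]
eef_rot: [0.011, 0.71, 0.704, -0.007]
force: [7.8, -1.9, -7.6]
grip_width: 0.0099
finger_force: 15.1
```

{"method": "move_arm", "body": {"plan": [[[-0.023,0.16,0],[0,0,-0.252]],[[0.046,0,-0.073],[0,-0.153,0]],[[0,0,0],[0,0,0]],[[0.013,-0.1,0],[0,0,0.152]],[[0,0,0],[0,0,0]]]}}

```text
clock: 9.1
tcp_pos: [0.5905, -0.0324, 0.2047]
eef_rot: [0.014, 0.707, 0.707, -0.012]
force: [4.3, -1.6, -4.3]
grip_width: 0.0099
finger_force: 15.0
```

{"method": "move_arm", "body": {"plan": [[[-0.013,0.1,0],[0,0,-0.152]],[[0.046,0,-0.073],[0,-0.153,0]],[[0,0,0],[0,0,0]],[[0.013,-0.1,0],[0,0,0.152]],[[0,0,0],[0,0,0]]]}}

```text
clock: 9.6
tcp_pos: [0.5905, -0.0314, 0.2061]
eef_rot: [0.019, 0.707, 0.707, -0.016]
force: [5.3, -0.9, -4.2]
grip_width: 0.0099
finger_force: 15.0
```

{"method": "move_arm", "body": {"plan": [[[-0.013,0.1,0],[0,0,-0.152]],[[0.046,0,-0.073],[0,-0.153,0]],[[0,0,0],[0,0,0]],[[0.013,-0.1,0],[0,0,0.152]],[[0,0,0],[0,0,0]]]}}

```text
clock: 10.1
tcp_pos: [0.5904, -0.0304, 0.2075]
eef_rot: [0.023, 0.707, 0.707, -0.02]
force: [6.5, -0.4, -4.2]
grip_width: 0.0096
finger_force: 15.0
```

{"method": "move_arm", "body": {"plan": [[[-0.013,0.1,0],[0,0,-0.152]],[[0.046,0,-0.073],[0,-0.153,0]],[[0,0,0],[0,0,0]],[[0.013,-0.1,0],[0,0,0.152]],[[0,0,0],[0,0,0]]]}}

```text
clock: 10.6
tcp_pos: [0.5903, -0.0294, 0.2089]
eef_rot: [0.027, 0.707, 0.707, -0.025]
force: [4.1, -1.2, -4.2]
grip_width: 0.0098
finger_force: 15.0
```

{"method": "move_arm", "body": {"plan": [[[-0.013,0.1,0],[0,0,-0.152]],[[0.046,0,-0.073],[0,-0.153,0]],[[0,0,0],[0,0,0]],[[0.013,-0.1,0],[0,0,0.152]],[[0,0,0],[0,0,0]]]}}

```text
clock: 11.1
tcp_pos: [0.5893, -0.0283, 0.2101]
eef_rot: [0.031, 0.707, 0.706, -0.03]
force: [0.8, -0.0, -0.7]
grip_width: 0.0095
finger_force: 15.0
```

Run:
```python
from plan import *
show((14,.036),(16,.036),1);show((16,.036),(16,.12),4);show((16,.12),(16,1.3),24)
```

```text
(14, 0.036) (16, 0.036)
[[0.047, -0.0, -0.074], [0.0, -0.154, 0.0]]
(16, 0.036) (16, 0.12)
[[0.021, -0.165, -0.002], [0.026, -0.0, 0.261]]
[[0.021, -0.165, -0.002], [0.026, 0.0, 0.261]]
[[0.021, -0.165, -0.002], [0.026, 0.0, 0.261]]
[[0.021, -0.165, -0.002], [0.026, -0.0, 0.261]]
(16, 0.12) (16, 1.3)
[[0.054, -0.384, -0.005], [0.06, 0.0, 0.612]]
[[0.054, -0.384, -0.005], [0.06, 0.0, 0.612]]
[[0.054, -0.384, -0.005], [0.06, 0.0, 0.612]]
[[0.054, -0.384, -0.005], [0.06, 0.0, 0.612]]
[[0.054, -0.384, -0.005], [0.06, -0.0, 0.612]]
[[0.054, -0.384, -0.005], [0.06, 0.0, 0.612]]
[[0.054, -0.384, -0.005], [0.06, 0.0, 0.612]]
[[0.054, -0.384, -0.005], [0.06, 0.0, 0.612]]
[[0.054, -0.384, -0.005], [0.06, 0.0, 0.612]]
[[0.054, -0.384, -0.005], [0.06, 0.0, 0.612]]
[[0.054, -0.384, -0.005], [0.06, 0.0, 0.612]]
[[0.054, -0.384, -0.005], [0.06, 0.0, 0.612]]
[[0.054, -0.384, -0.005], [0.06, 0.0, 0.612]]
[[0.054, -0.384, -0.005], [0.06, 0.0, 0.612]]
[[0.054, -0.384, -0.005], [0.06, 0.0, 0.612]]
[[0.054, -0.384, -0.005], [0.06, 0.0, 0.612]]
[[0.054, -0.384, -0.005], [0.06, 0.0, 0.612]]
[[0.054, -0.384, -0.005], [0.06, 0.0, 0.612]]
[[0.054, -0.384, -0.005], [0.06, 0.0, 0.612]]
[[0.054, -0.384, -0.005], [0.06, -0.0, 0.612]]
[[0.054, -0.384, -0.005], [0.06, 0.0, 0.612]]
[[0.054, -0.384, -0.005], [0.06, -0.0, 0.612]]
[[0.054, -0.384, -0.005], [0.06, 0.0, 0.612]]
[[0.054, -0.384, -0.005], [0.06, -0.0, 0.612]]
```

{"method": "move_arm", "body": {"plan": [[[0.047,0,-0.073],[0,-0.154,0]],[[0,0,0],[0,0,0]],[[0.011,-0.08,0],[0.015,0,0.122]],[[0,0,0],[0,0,0]]]}}

```text
clock: 11.5
tcp_pos: [0.5878, -0.0272, 0.2114]
eef_rot: [0.035, 0.71, 0.703, -0.034]
force: [0.4, 0.1, -1.6]
grip_width: 0.0095
finger_force: 15.0
```

{"method": "move_arm", "body": {"plan": [[[0.021,-0.165,-0.002],[0.026,0,0.261]],[[0,0,0],[0,0,0]]]}}

```text
clock: 11.7
tcp_pos: [0.5842, -0.0267, 0.2113]
eef_rot: [0.034, 0.717, 0.695, -0.035]
force: [0.0, -0.2, -1.7]
grip_width: 0.01
finger_force: 15.0
```

{"method": "move_arm", "body": {"plan": [[[0.021,-0.165,-0.002],[0.026,0,0.261]],[[0.021,-0.165,-0.002],[0.026,0,0.261]],[[0,0,0],[0,0,0]]]}}

```text
clock: 12.0
tcp_pos: [0.5775, -0.0256, 0.2113]
eef_rot: [0.034, 0.732, 0.68, -0.036]
force: [-0.3, 0.2, -1.7]
grip_width: 0.0097
finger_force: 15.0
```

{"method": "move_arm", "body": {"plan": [[[0.021,-0.165,-0.002],[0.026,0,0.261]],[[0.021,-0.165,-0.002],[0.026,0,0.261]],[[0,0,0],[0,0,0]]]}}

```text
clock: 12.3
tcp_pos: [0.571, -0.0241, 0.2113]
eef_rot: [0.033, 0.746, 0.664, -0.036]
force: [-0.6, 0.7, -2.2]
grip_width: 0.0097
finger_force: 15.0
```

{"method": "move_arm", "body": {"plan": [[[0.054,-0.384,-0.005],[0.06,0,0.612]],[[0.054,-0.384,-0.005],[0.06,0,0.612]],[[0.054,-0.384,-0.005],[0.06,0,0.612]],[[0.054,-0.384,-0.005],[0.06,0,0.612]],[[0.054,-0.384,-0.005],[0.06,0,0.612]],[[0.054,-0.384,-0.005],[0.06,0,0.612]],[[0.054,-0.384,-0.005],[0.06,0,0.612]],[[0.054,-0.384,-0.005],[0.06,0,0.612]]]}}

```text
clock: 13.1
tcp_pos: [0.5155, 0.0015, 0.2113]
eef_rot: [0.025, 0.862, 0.505, -0.041]
force: [0.8, 0.3, -2.8]
grip_width: 0.0097
finger_force: 15.0
```

Run:
```python
from plan import *
A,s=cur();print(s['tcp_pos'],s['force'],s['moment'],s['joints'].round(2));
from scipy.optimize import minimize_scalar
e=lambda t:np.linalg.norm(pose(16,t)[:3,3]-A[:3,3]);r=minimize_scalar(e,bounds=(0,1.5),method='bounded');print(r.x,r.fun,row(A,pose(16,r.x)).round(3))
```

```text
[0.51545863 0.00147392 0.21132771] [ 0.83470882  0.29183898 -2.81666729] [ 0.14067574 -0.21106159 -0.02495571] [-0.6   0.45  0.59  1.93 -0.21  0.89 -0.42]
0.5459061322742091 0.00018089010152250114 [ 0.008  0.001 -0.004  0.024 -0.016  0.02 ]
```

{"method": "move_arm", "body": {"plan": [[[0.054,-0.384,-0.005],[0.06,0,0.612]],[[0.054,-0.384,-0.005],[0.06,0,0.612]],[[0.054,-0.384,-0.005],[0.06,0,0.612]],[[0.054,-0.384,-0.005],[0.06,0,0.612]],[[0.054,-0.384,-0.005],[0.06,0,0.612]],[[0.054,-0.384,-0.005],[0.06,0,0.612]],[[0.054,-0.384,-0.005],[0.06,0,0.612]],[[0.054,-0.384,-0.005],[0.06,0,0.612]]]}}

```text
clock: 13.9
tcp_pos: [0.4735, 0.0466, 0.2113]
eef_rot: [0.016, 0.944, 0.327, -0.045]
force: [1.8, 0.4, -3.0]
grip_width: 0.0099
finger_force: 15.0
```

{"method": "move_arm", "body": {"plan": [[[0.054,-0.384,-0.005],[0.06,0,0.612]],[[0.054,-0.384,-0.005],[0.06,0,0.612]],[[0.054,-0.384,-0.005],[0.06,0,0.612]],[[0.054,-0.384,-0.005],[0.06,0,0.612]],[[0.054,-0.384,-0.005],[0.06,0,0.612]],[[0.054,-0.384,-0.005],[0.06,0,0.612]],[[0.027,-0.192,-0.002],[0.03,0,0.306]],[[0,0,0],[0,0,0]]]}}

```text
clock: 14.7
tcp_pos: [0.4543, 0.0932, 0.2111]
eef_rot: [0.009, 0.984, 0.174, -0.047]
force: [0.6, -0.2, -1.8]
grip_width: 0.0097
finger_force: 15.0
```

Run:
```python
from plan import *
A,s=cur();print(s['tcp_pos'],s['force'],s['moment'],s['joints'].round(2));
from scipy.optimize import minimize_scalar
e=lambda t:np.linalg.norm(pose(16,t)[:3,3]-A[:3,3]);r=minimize_scalar(e,bounds=(0,1.6),method='bounded');print(r.x,r.fun,row(A,pose(16,r.x)).round(3))
show((16,r.x),(-.3,r.x),6)
```

```text
[0.45427539 0.09317643 0.21106861] [ 0.6429792  -0.24801248 -1.82605261] [ 0.13008064 -0.136605   -0.06389451] [-0.9   0.42  0.75  2.03 -0.33  0.93 -1.18]
1.2582008532322568 0.0003787717742164418 [ 0.008  0.001 -0.017  0.011 -0.024  0.041]
(16, np.float64(1.2582008532322568)) (-0.3, np.float64(1.2582008532322568))
[[-0.062, 0.0, 0.101], [0.0, 0.209, -0.0]]
[[-0.062, -0.0, 0.101], [0.0, 0.209, -0.0]]
[[-0.062, 0.0, 0.101], [-0.0, 0.209, 0.0]]
[[-0.062, 0.0, 0.1], [0.0, 0.209, 0.0]]
[[-0.062, -0.0, 0.1], [-0.0, 0.208, -0.0]]
[[-0.062, 0.0, 0.1], [0.0, 0.208, 0.0]]
```

{"method": "move_arm", "body": {"plan": [[[-0.062,0,0.101],[0,0.209,0]],[[-0.062,0,0.101],[0,0.209,0]],[[-0.062,0,0.101],[0,0.209,0]],[[-0.062,0,0.1],[0,0.209,0]],[[-0.062,0,0.1],[0,0.208,0]],[[-0.062,0,0.1],[0,0.208,0]],[[0,0,0],[0,0,0]],[[0,0,0],[0,0,0]]]}}

```text
clock: 15.5
tcp_pos: [0.4471, 0.0899, 0.1999]
eef_rot: [-0.0, 0.985, 0.174, 0.003]
force: [0.4, -0.2, 5.9]
grip_width: 0.0098
finger_force: 15.0
```

{"method": "move_arm", "body": {"plan": [[[0,0,0],[0,0,0]],[[0,0,0],[0,0,0]],[[0,0,0],[0,0,0]],[[0,0,0],[0,0,0]],[[0,0,0],[0,0,0]],[[0,0,0],[0,0,0]],[[0,0,0],[0,0,0]],[[0,0,0],[0,0,0]]], "claw": 120}}

```text
clock: 16.3
tcp_pos: [0.4467, 0.09, 0.1994]
eef_rot: [0.0, 0.985, 0.174, 0.002]
force: [0.8, 0.2, -0.0]
grip_width: 0.0468
finger_force: 0.0
```

Released, with the forces at zero. Next I retreat straight up.

{"method": "move_arm", "body": {"plan": [[[0,0,-0.3],[0,0,0]],[[0,0,-0.6],[0,0,0]],[[0,0,-0.8],[0,0,0]],[[0,0,-0.8],[0,0,0]],[[0,0,-0.8],[0,0,0]],[[0,0,-0.8],[0,0,0]],[[0,0,-0.4],[0,0,0]],[[0,0,0],[0,0,0]]]}}

```text
clock: 17.1
tcp_pos: [0.447, 0.0902, 0.2907]
eef_rot: [-0.001, 0.985, 0.174, 0.003]
force: [-0.2, -0.5, 0.2]
grip_width: 0.0466
finger_force: 0.0
```

Run:
```python
from h import *
from cell import optics
ims=[]
for c in('scene','wrist'):
    s=optics.snapshot(c)['img'][...,::-1]; ims.append(cv2.convertScaleAbs(s,alpha=1.4))
b=cv2.resize(ims[0][90:310,140:340],(400,440)); w=cv2.resize(ims[1],(400,300)); w=np.vstack([w,np.zeros((140,400,3),np.uint8)])
cv2.imwrite('pics/end.png',np.hstack([b,w]))
```

```text
(no output)
```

View pics/end.png

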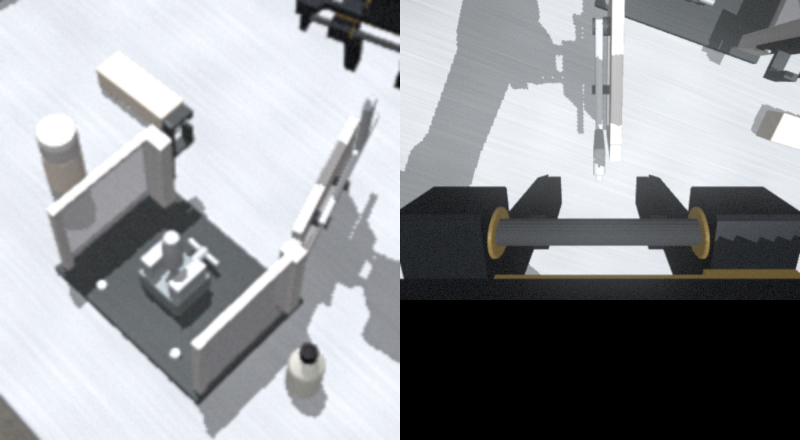

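The gate stands open at about (335,170), the bar is down, the gripper is clear, and the can, bottle and carton are where they were.

```bash
python3 -c "
from cell import manip; print(manip.job_done())"
```

```text
the job is handed in; nothing more can be done
None
```

I lifted the latch clear of its catch, swung the gate open to about 1.26 rad (72°), lowered the bar, let go and backed the gripper off. The final picture shows the spray can, oil bottle and carton where they were. The job is handed in at about 17 s; no verdict was returned.

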